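Clamp a crate post and keep the pressure on

TASK

Pull the wooden crate post with the green top out of the blue upright holder, stand it upright, green end up, in the bench clamp against the fixed steel jaw, and let go of it. Then pump the clamp's orange trigger with repeated presses until the orange pad touches the post, and keep the trigger pressed just so far that the sprung pad stays about half squeezed in, firm but not crushing; finish while still holding the trigger like that. Move the jaw only by its trigger, and leave the two tins and the roll of tape alone.

Things in the scene. Friction and masses are not known exactly. Their poses are not given: they have to be found in the camera images.
- clamp: Ratchet clamp on a plywood base 285 x 95 x 18 mm; place and yaw vary. Origin on the table under the fixed jaw's face; own x along the bar from trigger to fixed jaw, z up. Fixed steel jaw: x 0 to 26 mm, 50 mm wide, 78 mm high. Moving jaw: 36 mm wide, 84 mm high, on the -x side. Black housing: x -215 to -149 mm, 103 mm high; the raised trigger reaches 150 mm. The bar trails to x = -291 mm when the jaw is fully back.
- pocket (a point): Point on the base's upper face (18 mm above the table) where the middle of the post's foot belongs: 20 mm before the fixed jaw's face, midway between two guide lips, 10 mm high and 42 mm apart, parallel to the bar. A post here, faces square to the clamp, has 6 mm to the fixed jaw, 7 mm to each lip and at least 16 mm to the pad at the start.
- post_center (a point): Centre of the post, half-way up: square wood post 28 x 28 x 170 mm, about 75 g, the upper 40 mm painted green, own z along its length towards the green end. It starts upright in the holder, foot 5 mm above the table, its upper 80 mm bare above the rim. It stands by itself on its foot.
- holder_rim (a point): Centre of the mouth of the fixed blue holder, a square upright cup with outside 44 x 44 mm, inside 34 x 34 mm, rim 95 mm above the table, on a 75 mm foot plate; own x and y parallel to its walls.
- trigger_press (a point): Point to press, on top of the orange lever (105 x 30 x 10 mm, ribbed end), 85 mm from its pivot. The pivot is 165 mm before the fixed jaw's face, 97 mm above the table; the lever rises from it, away from the fixed jaw, at 0.40 rad. This point is 142 mm above the table at rest, 110 with the lever level, at its rigid stop. 2 to 5 N moves the free lever, up to 15 N under load.
- trigger (a joint): Trigger angle (rad): 0 released (raised; a spring lifts it when you do), 0.40 pressed to its stop. Drives the jaw about 39 mm a rad, after up to 6 mm of idle jaw travel at the start of each press while the pawl finds its tooth (teeth 6 mm apart). Let it fully up between presses to catch new teeth.
- jaw (a joint): Travel of the moving jaw to the fixed jaw (m), 0 to 0.025 at the start. The free pad's face is 75 mm minus this from the fixed jaw's face: it meets a post standing against that jaw at about 0.047. A full press drives it 9 to 15 mm. 5 N of friction keeps it there when the trigger rises, so a pad squeezed in over 4 mm pushes it back once the trigger is released.
- pad (a joint): How far the orange pad (10 mm thick, 34 mm wide, 36 mm high, middle 50 mm above the table) is squeezed back on its spring towards the moving jaw (m): 0 free, 0.014 at its stop; the bare brass neck between pad and jaw is 16 mm long when free and shortens as it is squeezed. 1.2 N a mm. Half squeezed is 0.007.
- pad_face (a point): Middle of the pad's face, the one that meets the post, 50 mm above the table.
- can_blue: Loose food tin, 74 mm across, 108 mm high, blue label, origin under its centre. Leave alone.
- can_red: Loose food tin, 74 mm across, 108 mm high, red label, origin under its centre. Leave alone.
- tape: Loose yellow roll, 90 mm across, 24 mm high, lying flat, origin under its centre. Leave alone.
There are look-alikes about, which are no part of the job. Leave any yellow look-alike of the part that bears post_center alone.

How it is judged:
By the outcome, as a careful person would: the job done as asked, in the order asked, and still so for the second after the job is handed in, while the arm keeps its last pose, push and grip.
It also fails if it takes over 67 s, if anything falls off the work surface, if the arm or the gripper's body presses on something with over 40 N, if the wrist force passes 120 N, or if a joint passes its speed limit or range.

ROBOT

A 6-joint arm with a two-finger parallel gripper is mounted at the origin on the work surface. World frame = base frame: x ahead of the robot, y to its left, z up, the work surface at z = 0. Lengths are in m, angles in rad, forces in N, time in s.
With the tool pointing down it reaches from about 0.35 to 0.975 m from the base axis. Payload 4.9 kg.
Tool frame: the origin (TCP) lies midway between the tips of the shut fingers; the grasp point (between the pads) lies 19 mm behind it; z points along the fingers, y is the line along which they close (so a half turn about z gives the same grasp; the last joint's range is limited). The gripper opens to 85 mm and grips with 20 to 120 N. Pads are 22 mm wide; open, the fingers measure 114 mm over their backs; the gripper's body (76 mm by 85 mm) begins 54 mm behind the grasp point. The pads swing forward as they close: fully open they stand 13 mm farther back than shut.
Start: joints at [1.052, 0.053, 1.613, -0, 1.476, -0.119], TCP at [0.243, 0.576, 0.231] pointing down, gripper open.
Joint ranges: [-3.01, 3.01], [-1.01, 2.22], [0.06, 2.58], [-1.02, 4.17], [0.09, 2.62], [-3.14, 3.14]. Speed limits (rad/s): [2.57, 2.57, 3.14, 3.14, 3.14, 3.14].

INTERFACE

Orientations are given as a unit quaternion [w, x, y, z].
In Python, from plant import * gives the robot as it stands.
- The arm moves only by the tool jog_arm, never from a script. Its argument "targets" is a list of rows, each a list of 3 entries, a list of its own where there are three numbers: the shift along the tool's x, y, z in units of 25 mm (1.0 is 25 mm), then the turn, a rotation vector about the tool's x, y, z in units of 8 degrees (1.0 is 8 degrees), then the opening in per cent of the stroke, from 0 (shut) to 100 (fully open). A call has 1 to 8 rows; each row is the pose to reach, as a shift and turn from the pose commanded when the call began, along the tool's axes at that moment; what a row does not reach only later rows make up. A row lasts 1/8 s, in which the tool goes at most 62.5 mm and 10.7 degrees, less where a joint would pass 70% of its speed; a pose out of reach is approached as far as the arm can. A call with a gripper value outside its range is refused whole. The fingers move at their own pace and stop on an object; the grip force is fixed at half the most. Time passes only in rows, so rows that repeat a pose let the fingers close. It gives the time, the measured TCP pose, the force, the opening and the grip force at its end, in the units of the state.
- state(): the state, without advancing time (a new reading comes with each control period).
- grab_frame(name): name is "scene" or "top"; returns (picture, depth): 400x640x3 uint8, red, green, blue; 400x640 float32, m along the optical axis (not along the pixel's ray), 0 where there is no reading.
- camera_params(name): a dict with "fovy" (degrees; the focal length in pixels is half the picture's height over the tangent of half this angle, whatever the lens; pixels are square), "cx", "cy" (the principal point, pixels), "rvec" (rotation vector, rad) and "tvec" (3), from world to camera coordinates, as OpenCV has them. Camera axes: x right, y down, z forward; pixel columns grow to the right and rows downward; lengths in m; the calibration is good to about 2 mm. A picture is of the moment at which its call begins. camera_params takes no time and is no camera call.
- job_done(): hands the job in; it is judged then, once.
The state is a dict: "time": time; "joint_pos": joint angles; "joint_vel": joint speeds; "joint_efforts": joint torques, N m; "tool_pos": TCP position; "tool_rot": TCP orientation; "contact_force": force on the tool from outside, world axes, zero at the start; "ft_torque": the same for the moment, N m; "gripper_width": opening from 0.0 (shut) to 1.0 (fully open); "grasp_force": force on a finger pad.
Only numpy, scipy, OpenCV 4.12 (cv2) and the standard library are available. Lean on these libraries where they do the work, as an engineer would, in place of code of your own. Each camera call takes 0.05 s, during which the arm holds its last target. There are 200 camera calls.

## Working session

There is one attempt and no reset: what is moved stays moved. The work goes in short steps, Python scripts to look and compute and a tool call to move; the robot and the scene stay as the last step left them, time stands still between calls to the robot, and variables do not carry over. Pictures are saved under pics/ and viewed, at most 10 in all, crops included, and the job is handed in when it is done.

Besides the shell and the picture viewer there is one more tool, called by a JSON object that holds its "op" and its "data". jog_arm: Moves the arm, as the interface text tells. Its arguments: {"type":"object","properties":{"targets":{"type":"array"}},"required":["targets"]}

```bash
mkdir -p pics
cat > h.py <<'E'
from plant import *
import numpy as np, cv2
def cam(n):
    c=camera_params(n); f=200/np.tan(np.radians(c["fovy"])/2)
    R=cv2.Rodrigues(np.array(c["rvec"],float))[0]; return f,c["cx"],c["cy"],R,np.array(c["tvec"],float)
def cloud(n,d):
    f,cx,cy,R,t=cam(n); v,u=np.mgrid[:400,:640]
    P=np.stack([(u-cx)*d/f,(v-cy)*d/f,d],-1); W=(P-t)@R; W[d==0]=np.nan; return W
def proj(n,p):
    f,cx,cy,R,t=cam(n); q=R@np.array(p)+t; return f*q[0]/q[2]+cx,f*q[1]/q[2]+cy
def ray(n,u,v,z):
    f,cx,cy,R,t=cam(n); o=-R.T@t; d=R.T@np.array([(u-cx)/f,(v-cy)/f,1]); return o+d*(z-o[2])/d[2]
def snap(n,name,box=None,s=1):
    im,d=grab_frame(n); np.savez(''+name+'.npz',im=im,d=d)
    if box: im=im[box[1]:box[3],box[0]:box[2]]
    cv2.imwrite('pics/'+name+'.png',cv2.resize(im[:,:,::-1],None,fx=s,fy=s,interpolation=cv2.INTER_CUBIC)); return d
E
python3 - <<'E'
from h import *
for n in("scene","top"): snap(n,n+"0"); print(n,camera_params(n))
print(state())
E
```

```text
scene {'fovy': 54.53985140411326, 'cx': 319.5532249940967, 'cy': 198.50652838785902, 'rvec': array([ 2.19340259,  1.26345965, -0.43156583]), 'tvec': array([-0.19284795, -0.35839053,  1.46529796])}
top {'fovy': 56.12438413260652, 'cx': 321.26466948221304, 'cy': 189.0284613371139, 'rvec': array([ 2.15158872, -2.09904885,  0.22184984]), 'tvec': array([-0.15113938,  0.57801217,  0.76699506])}
{'time': 0.1, 'joint_pos': array([ 1.05200977e+00,  5.33211860e-02,  1.61415531e+00,  1.04755610e-05,
        1.47598711e+00, -1.18993526e-01]), 'joint_vel': array([-0.00060936, -0.0008547 , -0.00236961, -0.00087903, -0.00118046,
        0.00163418]), 'joint_efforts': array([ 2.54681318e-04, -3.94897664e+01, -3.71366215e+01, -1.13506160e-04,
        3.71366812e-03, -1.67759617e-05]), 'tool_pos': array([0.24298129, 0.57522735, 0.23016796]), 'tool_rot': array([-2.98234007e-04,  1.98568310e-01,  9.80086604e-01, -8.86676681e-04]), 'contact_force': array([-0.46659842,  0.67954125, -0.19698732]), 'ft_torque': array([-0.00296346,  0.01146458,  0.0278975 ]), 'grasp_force': 0.0, 'gripper_width': 0.9990373592605273}
```

View pics/scene0.png

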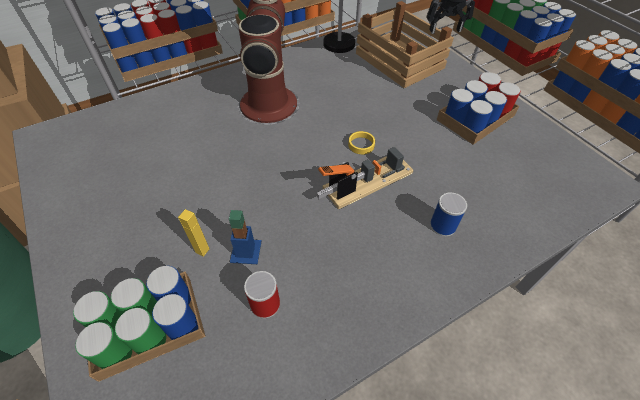

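View pics/top0.png

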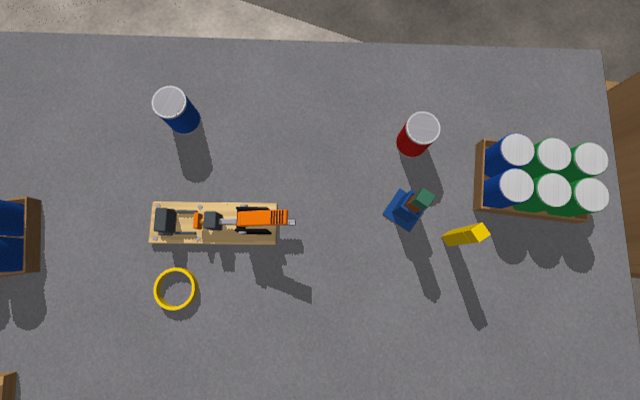

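Scene: the wanted green-topped post stands in the blue holder at scene (237,220), top (422,200). The look-alikes are the yellow block, free-standing at scene (193,232), top (467,235), and the green tins in the crate at scene (95,340). I choose the post in the blue holder. The clamp is at top (215,222), with the fixed jaw on the left at (163,220).

Run:
```python
from h import *
z=np.load('top0.npz'); im,d=z['im'],z['d']; W=cloud('top',d)
def crop(b,s): return cv2.resize(im[b[1]:b[3],b[0]:b[2],::-1],None,fx=s,fy=s,interpolation=cv2.INTER_CUBIC)
a=crop((140,190,305,260),4.8); b=crop((375,170,505,260),4)
o=np.zeros((340+360,800,3),np.uint8)[:600]
a=a[:335,:792]; b=b[:260]
c=crop((380,180,445,235),4); o=np.zeros((600,800,3),np.uint8); o[:a.shape[0],:a.shape[1]]=a; o[340:340+220,:260]=c[:220,:260]
cv2.imwrite('pics/crop1.png',o)
# heights in rectangles
def rect(m,name):
    p=W[m][:,:2]; p=p[~np.isnan(p[:,0])]
    if len(p)<5: print(name,len(p));return
    c,s,a=cv2.minAreaRect((p*1000).astype(np.float32)); print(name,len(p),np.round(c,1),np.round(s,1),round(a,1))
Z=W[...,2]; U=np.arange(640)[None,:]+0*Z; V=np.arange(400)[:,None]+0*Z
reg=(U>375)&(U<440)&(V>170)&(V<235)
print('post zmax',np.nanmax(Z[reg]))
rect(reg&(Z>.165)&(Z<.185),'posttop')
rect(reg&(Z>.085)&(Z<.103),'rim')
rect(reg&(Z>.002)&(Z<.015),'plate')
cl=(U>140)&(U<305)&(V>190)&(V<260)
rect(cl&(Z>.012)&(Z<.024),'base'); rect(cl&(U<185)&(Z>.073)&(Z<.083),'fixedjaw')
rect(cl&(U>195)&(U<225)&(Z>.079)&(Z<.089),'movjaw')
h=im.astype(int); orange=(h[...,0]>180)&(h[...,1]>60)&(h[...,1]<130)&(h[...,2]<80)
rect(cl&orange&(U>228),'lever'); rect(cl&orange&(U<215),'pad')
for n,bx in dict(canb=(140,75,205,140),canr=(390,105,445,160),yel=(435,215,495,250)).items():
    r=(U>bx[0])&(U<bx[2])&(V>bx[1])&(V<bx[3]); rect(r&(Z>(.1 if n!='yel' else .15)),n)
rect((U>150)&(U<200)&(V>265)&(V<315)&(Z>.015),'tape')
```

```text
post zmax 0.17601757950813254
posttop 234 [ 548.1 -332.2] [27.5 28.9] 56.2
rim 197 [ 548.  -332.5] [44. 45.] 56.3
plate 355 [ 558.5 -334.4] [159.  109.1] 38.5
base 3058 [505.4 105. ] [ 95.1 285.4] 0.7
fixedjaw 293 [504.1 199.8] [48.7 27.2] 1.6
movjaw 208 [504.9  95. ] [26.  34.2] 89.6
lever 547 [518.3 -16.8] [ 48.3 103.9] 1.8
pad 58 [510.2 132. ] [40.4 13.9] 16.0
canb 910 [754.3 195.5] [72.9 72.5] 29.2
canr 899 [ 711.9 -351.6] [73.  72.7] 87.1
yel 287 [ 485. -435.] [28.7 29.3] 32.7
tape 478 [359.9 176.3] [88.2 88.9] 1.8
```

View pics/crop1.png

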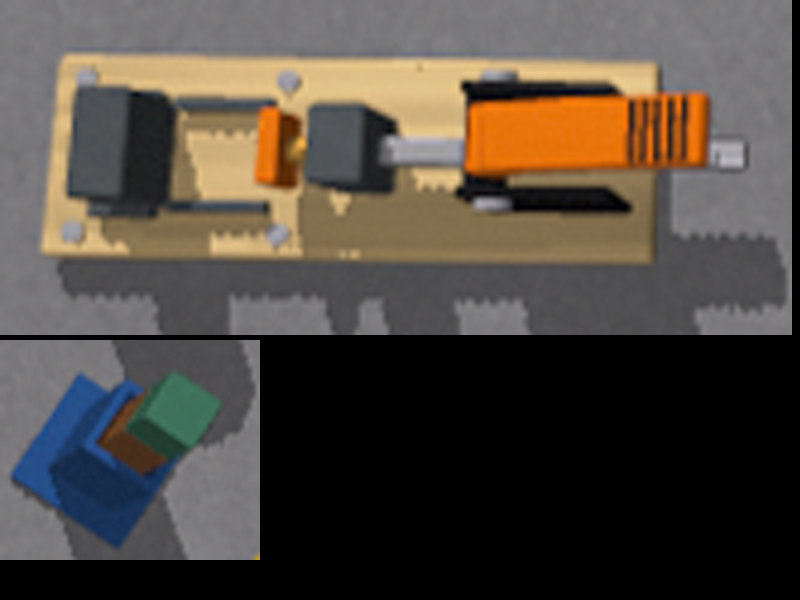

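The crop shows the green-topped brown post in the blue cup, with its green top at about top (424,199). The clamp is open, with its fixed jaw on the left and the lever on the right. The yellow block is a separate object.

```bash
cat >> h.py <<'E'
from scipy.spatial.transform import Rotation as Ro
def go(p,ydeg):
    s=state(); q=s['tool_rot']; R=Ro.from_quat([q[1],q[2],q[3],q[0]])
    a=np.radians(ydeg); y=np.array([np.cos(a),np.sin(a),0]); z=np.array([0,0,-1.]); T=Ro.from_matrix(np.stack([np.cross(y,z),y,z],1))
    print('t',round(s['time'],2),'tcp',np.round(s['tool_pos'],4),'F',np.round(s['contact_force'],1),'w',round(s['gripper_width'],3))
    print('shift',np.round(R.inv().apply(np.array(p)-s['tool_pos'])/.025,2),'turn',np.round((R.inv()*T).as_rotvec(degrees=True)/8,2))
E
python3 -c "
from h import *
go([.548,-.332,.25],-33.7)"
```

```text
t 0.1 tcp [0.243  0.5752 0.2302] F [-0.5  0.7 -0.2] w 0.999
shift [-25.36 -28.68  -0.75] turn [-1.00e-02  1.00e-02  1.26e+01]
```

{"op": "jog_arm", "data": {"targets": [[[-25.4,-28.7,-0.8],[0,0,12.6],100],[[-25.4,-28.7,-0.8],[0,0,12.6],100],[[-25.4,-28.7,-0.8],[0,0,12.6],100],[[-25.4,-28.7,-0.8],[0,0,12.6],100],[[-25.4,-28.7,-0.8],[0,0,12.6],100],[[-25.4,-28.7,-0.8],[0,0,12.6],100],[[-25.4,-28.7,-0.8],[0,0,12.6],100],[[-25.4,-28.7,-0.8],[0,0,12.6],100]]}}

```text
time: 1.1
tool_pos: [0.4027, 0.1, 0.2415]
tool_rot: [0.0, 0.815, 0.579, 0.0]
contact_force: [1.4, -0.2, -0.0]
gripper_width: 1.003
grasp_force: 0.0
```

```bash
python3 -c "
from h import *
go([.548,-.332,.25],-33.7)"
```

```text
t 1.1 tcp [0.4027 0.1    0.2415] F [ 1.4 -0.2 -0. ] w 1.003
shift [-14.41  11.17  -0.34] turn [ 0.   -0.    1.81]
```

{"op": "jog_arm", "data": {"targets": [[[-14,10.8,-0.4],[0,0,1.6],100],[[-14,10.8,-0.4],[0,0,1.6],100],[[-14,10.8,-0.4],[0,0,1.6],100],[[-14,10.8,-0.4],[0,0,1.6],100],[[-14,10.8,-0.4],[0,0,1.6],100],[[-14,10.8,-0.4],[0,0,1.6],100],[[-14,10.8,-0.4],[0,0,1.6],100],[[-14,10.8,-0.4],[0,0,1.6],100]]}}

```text
time: 2.1
tool_pos: [0.545, -0.3199, 0.2498]
tool_rot: [-0.001, 0.874, 0.486, -0.001]
contact_force: [0.2, 0.8, -0.6]
gripper_width: 0.999
grasp_force: 0.0
```

{"op": "jog_arm", "data": {"targets": [[[0,0,0],[0,0,0],100],[[0,0,0],[0,0,0],100],[[0,0,0],[0,0,0],100]]}}

```text
time: 2.48
tool_pos: [0.5451, -0.3153, 0.2522]
tool_rot: [0.0, 0.873, 0.488, 0.0]
contact_force: [0.3, 0.3, 0.2]
gripper_width: 1.0
grasp_force: 0.0
```

```bash
python3 -c "
from h import *
go([.548,-.332,.119],-33.7)"
```

```text
t 2.48 tcp [ 0.5451 -0.3153  0.2522] F [0.3 0.3 0.2] w 1.0
shift [-0.51  0.44  5.33] turn [ 0.   -0.    0.27]
```

{"op": "jog_arm", "data": {"targets": [[[-0.51,0.44,0],[0,0,0.27],100],[[-0.51,0.44,0.5],[0,0,0.27],100],[[-0.51,0.44,2],[0,0,0.27],100],[[-0.51,0.44,3.5],[0,0,0.27],100],[[-0.51,0.44,4.7],[0,0,0.27],100],[[-0.51,0.44,5.3],[0,0,0.27],100],[[-0.51,0.44,5.3],[0,0,0.27],100],[[-0.51,0.44,5.3],[0,0,0.27],100]]}}

```text
time: 3.48
tool_pos: [0.5487, -0.3338, 0.1209]
tool_rot: [0.001, 0.882, 0.471, 0.001]
contact_force: [0.1, -0.4, -0.2]
gripper_width: 0.999
grasp_force: 0.0
```

{"op": "jog_arm", "data": {"targets": [[[0,0,0],[0,0,0],40],[[0,0,0],[0,0,0],0],[[0,0,0],[0,0,0],0],[[0,0,0],[0,0,0],0],[[0,0,0],[0,0,0],0],[[0,0,0],[0,0,0],0]]}}

```text
time: 4.22
tool_pos: [0.5479, -0.3332, 0.1198]
tool_rot: [0.0, 0.882, 0.471, -0.0]
contact_force: [-1.4, 1.9, 5.2]
gripper_width: 0.322
grasp_force: 58.9
```

```bash
python3 -c "
from h import *
go([.548,-.332,.30],-33.7); print(state()['grasp_force'])"
```

```text
t 4.22 tcp [ 0.5479 -0.3332  0.1198] F [-1.4  1.9  5.2] w 0.322
shift [ 0.04 -0.02 -7.21] turn [ 0.    0.   -0.01]
58.86859906500831
```

{"op": "jog_arm", "data": {"targets": [[[0,0,-0.5],[0,0,0],0],[[0,0,-1.5],[0,0,0],0],[[0,0,-2.5],[0,0,0],0],[[0,0,-3.5],[0,0,0],0],[[0,0,-5],[0,0,0],0],[[0,0,-7],[0,0,0],0],[[0,0,-7.6],[0,0,0],0],[[0,0,-7.6],[0,0,0],0]]}}

```text
time: 5.22
tool_pos: [0.5482, -0.3334, 0.3103]
tool_rot: [0.001, 0.882, 0.471, 0.0]
contact_force: [-0.4, 0.2, -1.0]
gripper_width: 0.321
grasp_force: 58.5
```

```bash
python3 -c "
from h import *
go([.5045,.166,.31],0.7); print(state()['grasp_force'])"
```

```text
t 5.22 tcp [ 0.5482 -0.3334  0.3103] F [-0.4  0.2 -1. ] w 0.321
shift [ 15.63 -12.57  -0.02] turn [ 0.02  0.01 -4.31]
58.48972249223152
```

{"op": "jog_arm", "data": {"targets": [[[1.5,-1.2,0],[0,0,-0.5],0],[[4,-3.2,0],[0,0,-1.2],0],[[6,-4.8,0],[0,0,-1.8],0],[[8,-6.4,0],[0,0,-2.5],0],[[10,-8,0],[0,0,-3],0],[[12,-9.7,0],[0,0,-3.6],0],[[14,-11.3,0],[0,0,-4],0],[[15,-12.1,0],[0,0,-4.31],0]]}}

```text
time: 6.22
tool_pos: [0.5036, 0.1486, 0.306]
tool_rot: [-0.001, 0.702, 0.712, -0.002]
contact_force: [0.3, -0.1, -0.5]
gripper_width: 0.322
grasp_force: 58.5
```

{"op": "jog_arm", "data": {"targets": [[[0.08,0.6,0],[0,0,0],0],[[0.08,0.6,0],[0,0,0],0],[[0.08,0.6,0],[0,0,0],0],[[0.08,0.6,0],[0,0,0],0]]}}

```text
time: 6.72
tool_pos: [0.5202, 0.1476, 0.3089]
tool_rot: [-0.0, 0.704, 0.71, -0.0]
contact_force: [-0.1, -0.2, -0.4]
gripper_width: 0.316
grasp_force: 58.7
```

```bash
python3 -c "
from h import *
go([.5045,.167,.175],0.7); s=state();print(s['grasp_force'])
snap('top','top1',(140,120,305,260),4.8)
d=snap('scene','scene1',(290,60,450,220),4)
print(proj('top',[.5045,.167,.018]))"
```

```text
t 6.72 tcp [0.5202 0.1476 0.3089] F [-0.1 -0.2 -0.4] w 0.316
shift [ 0.78 -0.62  5.36] turn [-0.    0.   -0.02]
58.71253650257131
(np.float64(185.34969034734732), np.float64(222.49587548424574))
```

View pics/scene1.png

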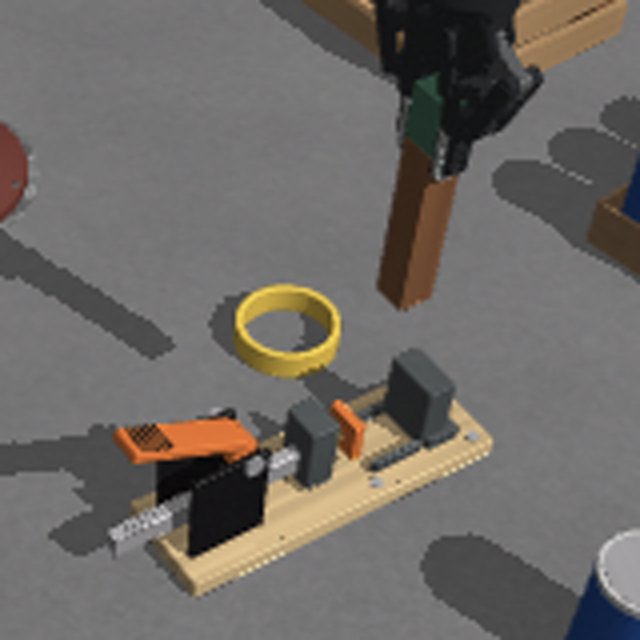

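The post hangs straight in the gripper, with its foot at crop (405,300), above and in front of the clamp pocket.

{"op": "jog_arm", "data": {"targets": [[[0.78,-0.62,0],[0,0,0],0],[[0.78,-0.62,0],[0,0,0],0],[[0.78,-0.62,0.5],[0,0,0],0],[[0.78,-0.62,2],[0,0,0],0],[[0.78,-0.62,3.2],[0,0,0],0],[[0.78,-0.62,3.6],[0,0,0],0],[[0.78,-0.62,3.6],[0,0,0],0]]}}

```text
time: 7.7
tool_pos: [0.5043, 0.1678, 0.2185]
tool_rot: [-0.0, 0.703, 0.711, -0.001]
contact_force: [0.6, -0.0, -0.7]
gripper_width: 0.321
grasp_force: 58.6
```

```bash
python3 -c "
from h import *
go([.5045,.167,.135],0.7)
im,d=grab_frame('scene');W=cloud('scene',d)
h=im.astype(int); br=(h[...,0]>70)&(h[...,0]>1.4*h[...,1])&(h[...,0]>1.6*h[...,2])&(h[...,1]<90)
m=br&(abs(W[...,0]-.505)<.04)&(abs(W[...,1]-.167)<.04)&(W[...,2]>.1)
p=W[m];print(len(p))
for lo,hi in((.1,.12),(.12,.15),(.15,.2)):
    q=p[(p[:,2]>lo)&(p[:,2]<hi)]
    if len(q)>5: print(lo,len(q),np.round(np.percentile(q,[3,97],axis=0)*1000,1).tolist())
# fixed jaw & pad in scene
J=W[(W[...,2]>.074)&(W[...,2]<.082)&(abs(W[...,0]-.505)<.04)&(W[...,1]>.175)&(W[...,1]<.23)]
print(np.round(np.percentile(J,[3,97],axis=0)*1000,1).tolist())
"
```

```text
t 7.7 tcp [0.5043 0.1678 0.2185] F [ 0.6 -0.  -0.7] w 0.321
shift [-0.03  0.01  3.34] turn [-0.01  0.   -0.01]
1255
0.1 20 [[515.3, 156.8, 107.2], [519.4, 179.5, 119.0]]
0.12 43 [[515.6, 155.7, 122.0], [519.2, 180.6, 148.6]]
0.15 88 [[516.0, 155.6, 150.6], [519.9, 179.9, 199.3]]
[[494.8, 187.7, 74.5], [529.9, 212.2, 81.2]]
```

{"op": "jog_arm", "data": {"targets": [[[-0.03,0,1],[0,0,0],0],[[-0.03,0,2],[0,0,0],0],[[-0.03,0,2.8],[0,0,0],0],[[-0.03,0,3.2],[0,0,0],0],[[-0.03,0,3.3],[0,0,0],0],[[-0.03,0,3.3],[0,0,0],0]]}}

```text
time: 8.5
tool_pos: [0.5049, 0.1676, 0.1375]
tool_rot: [0.0, 0.703, 0.711, 0.0]
contact_force: [-0.3, 0.8, -0.3]
gripper_width: 0.324
grasp_force: 58.6
```

{"op": "jog_arm", "data": {"targets": [[[0.04,0,0.03],[0,0,0],0],[[0.1,0,0.05],[0,0,0],0],[[0.14,0,0.06],[0,0,0],0],[[0.14,0,0.06],[0,0,0],0]]}}

```text
time: 9.0
tool_pos: [0.5044, 0.1711, 0.1353]
tool_rot: [0.0, 0.703, 0.711, 0.0]
contact_force: [0.2, -0.7, -0.8]
gripper_width: 0.319
grasp_force: 58.6
```

Next I lower it in small steps to floor contact, then creep towards the fixed jaw.

{"op": "jog_arm", "data": {"targets": [[[0,0,0.05],[0,0,0],0],[[0,0,0.08],[0,0,0],0],[[0,0,0.08],[0,0,0],0]]}}

```text
time: 9.38
tool_pos: [0.5043, 0.1709, 0.1331]
tool_rot: [-0.0, 0.703, 0.711, -0.0]
contact_force: [-1.2, 0.3, -1.7]
gripper_width: 0.319
grasp_force: 58.6
```

{"op": "jog_arm", "data": {"targets": [[[0.04,0,0],[0,0,0],0],[[0.08,0,0],[0,0,0],0],[[0.08,0,0],[0,0,0],0]]}}

```text
time: 9.75
tool_pos: [0.5044, 0.1731, 0.1333]
tool_rot: [0.0, 0.703, 0.711, 0.0]
contact_force: [-0.8, -0.5, -1.1]
gripper_width: 0.322
grasp_force: 58.6
```

{"op": "jog_arm", "data": {"targets": [[[0.03,0,0.02],[0,0,0],0],[[0.04,0,0.03],[0,0,0],0],[[0.04,0,0.03],[0,0,0],0]]}}

```text
time: 10.12
tool_pos: [0.5044, 0.1738, 0.1328]
tool_rot: [0.0, 0.703, 0.711, -0.0]
contact_force: [-1.3, -2.8, 1.3]
gripper_width: 0.321
grasp_force: 58.8
```

{"op": "jog_arm", "data": {"targets": [[[0.03,0,0.02],[0,0,0],0],[[0.04,0,0.02],[0,0,0],0],[[0.04,0,0.02],[0,0,0],0]]}}

```text
time: 10.5
tool_pos: [0.5045, 0.174, 0.1328]
tool_rot: [0.001, 0.703, 0.711, -0.001]
contact_force: [-1.7, -5.5, 5.2]
gripper_width: 0.32
grasp_force: 59.4
```

Both the jaw and the floor are touched; I release.

{"op": "jog_arm", "data": {"targets": [[[0,0,0],[0,0,0],36],[[0,0,0],[0,0,0],40],[[0,0,0],[0,0,0],80],[[0,0,0],[0,0,0],80],[[0,0,0],[0,0,0],80]]}}

```text
time: 11.12
tool_pos: [0.5043, 0.1751, 0.1319]
tool_rot: [-0.0, 0.703, 0.711, 0.0]
contact_force: [-0.0, 0.3, 0.4]
gripper_width: 0.802
grasp_force: 0.0
```

{"op": "jog_arm", "data": {"targets": [[[0,0,-1],[0,0,0],80],[[0,0,-2.5],[0,0,0],80],[[0,0,-4],[0,0,0],80],[[0,0,-5],[0,0,0],80],[[0,0,-5],[0,0,0],80]]}}

```text
time: 11.75
tool_pos: [0.5056, 0.1753, 0.2597]
tool_rot: [0.001, 0.703, 0.711, 0.002]
contact_force: [0.4, 1.7, -0.5]
gripper_width: 0.799
grasp_force: 0.0
```

```bash
python3 -c "
from h import *
go([.507,.022-.085,.20],0.7)
snap('scene','scene2',(300,90,440,220),4.5)"
```

```text
t 11.75 tcp [0.5056 0.1753 0.2597] F [ 0.4  1.7 -0.5] w 0.799
shift [-9.53 -0.07  2.38] turn [ 0.04 -0.01 -0.  ]
```

View pics/scene2.png

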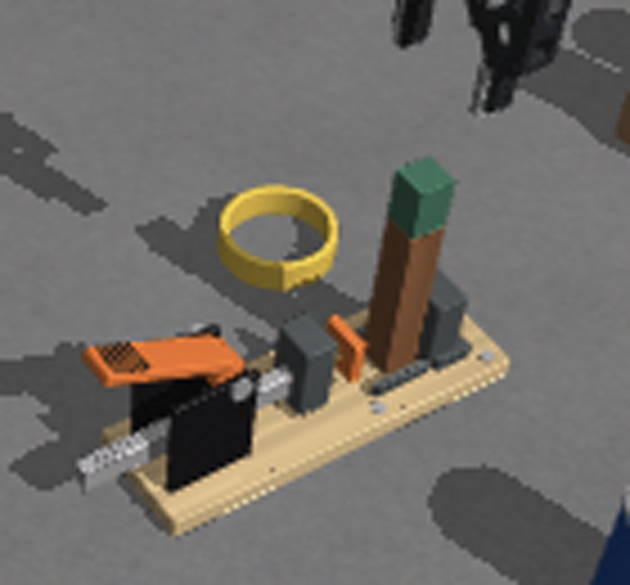

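The post stands upright by itself, green end up, in the pocket against the fixed jaw. I now shut the fingers and move over the lever.

{"op": "jog_arm", "data": {"targets": [[[-2,0,0],[0,0,0],0],[[-4,0,0],[0,0,0],0],[[-6,0,0],[0,0,0],0],[[-8,0,0.5],[0,0,0],0],[[-9.3,0,1.5],[0,0,0],0],[[-9.3,0,2.2],[0,0,0],0],[[-9.3,0,2.2],[0,0,0],0],[[-9.3,0,2.2],[0,0,0],0]]}}

```text
time: 12.8
tool_pos: [0.5072, -0.0565, 0.2021]
tool_rot: [-0.0, 0.702, 0.712, 0.0]
contact_force: [0.2, 0.1, 0.3]
gripper_width: 0.001
grasp_force: 0.0
```

```bash
cat >> h.py <<'E'
def meas(N=3):
    A=[];B=[]
    for _ in range(N):
        im,d=grab_frame('scene');W=cloud('scene',d);h=im.astype(int)
        x,y,z=W[...,0],W[...,1],W[...,2]
        m=(z>.080)&(z<.088)&(abs(x-.505)<.017)&(y>.06)&(y<.15); A.append(y[m])
        o=(h[...,0]>130)&(h[...,1]<.6*h[...,0])&(h[...,2]<.35*h[...,0])&(abs(x-.505)<.02)&(y>.1)&(y<.17)&(z>.03)&(z<.075); B.append(y[o])
    a=np.concatenate(A)*1000;b=np.concatenate(B)*1000
    print('jawtop',len(a),np.round(np.percentile(a,[2,50,98]),1) if len(a) else '','pad',len(b),np.round(np.percentile(b,[2,50,98]),1) if len(b) else '')
E
python3 -c "
from h import *
go([.507,-.057,.16],0.7); meas()"
```

```text
t 12.8 tcp [ 0.5072 -0.0565  0.2021] F [0.2 0.1 0.3] w 0.001
shift [-0.02 -0.01  1.68] turn [ 0.   -0.    0.01]
jawtop 214 [ 83.   94.  108.3] pad 100 [125.7 129.8 158.9]
```

{"op": "jog_arm", "data": {"targets": [[[0,0,1.5],[0,0,0],0],[[0,0,2.4],[0,0,0],0],[[0,0,2.9],[0,0,0],0],[[0,0,3.3],[0,0,0],0],[[0,0,3.5],[0,0,0],0],[[0,0,3.5],[0,0,0],0],[[0,0,3.5],[0,0,0],0]]}}

```text
time: 13.82
tool_pos: [0.5088, -0.0586, 0.1172]
tool_rot: [0.003, 0.703, 0.711, 0.0]
contact_force: [-0.8, -4.0, 4.2]
gripper_width: 0.003
grasp_force: 2.5
```

```bash
python3 -c "
from h import *
go([.507,-.057,.11],0.7); meas()"
```

```text
t 13.82 tcp [ 0.5088 -0.0586  0.1172] F [-0.8 -4.   4.2] w 0.003
shift [ 0.07 -0.07  0.29] turn [0.03 0.02 0.  ]
jawtop 229 [ 93.1 106.4 119.5] pad 113 [136.  140.9 146.3]
```

{"op": "jog_arm", "data": {"targets": [[[0,0,-0.8],[0,0,0],0],[[0,0,-1.6],[0,0,0],0],[[0,0,-1.7],[0,0,0],0],[[0,0,-1.7],[0,0,0],0],[[0,0,-1.0],[0,0,0],0],[[0,0,-0.6],[0,0,0],0],[[0,0,-0.3],[0,0,0],0],[[0,0,-0.3],[0,0,0],0]]}}

```text
time: 14.98
tool_pos: [0.5072, -0.0584, 0.1212]
tool_rot: [0.001, 0.703, 0.711, -0.001]
contact_force: [0.7, -2.2, 4.5]
gripper_width: 0.002
grasp_force: 2.3
```

```bash
python3 -c "
from h import *
go([.507,-.057,.11],0.7); meas()"
```

```text
t 14.97 tcp [ 0.5072 -0.0584  0.1212] F [ 0.7 -2.2  4.5] w 0.002
shift [ 0.06 -0.01  0.45] turn [ 0.    0.01 -0.  ]
jawtop 227 [104.  116.3 129.8] pad 113 [146.4 150.9 156.8]
```

{"op": "jog_arm", "data": {"targets": [[[0,0,0.12],[0,0,0],0],[[0,0,0.22],[0,0,0],0],[[0,0,0.3],[0,0,0],0],[[0,0,0.3],[0,0,0],0]]}}

```text
time: 15.62
tool_pos: [0.5074, -0.0588, 0.1146]
tool_rot: [0.001, 0.703, 0.711, -0.001]
contact_force: [0.2, -4.0, 6.4]
gripper_width: -0.001
grasp_force: 3.0
```

```bash
python3 -c "
from h import *
go([.507,-.057,.11],0.7); meas()"
```

```text
t 15.62 tcp [ 0.5074 -0.0588  0.1146] F [ 0.2 -4.   6.4] w -0.001
shift [ 0.07 -0.02  0.18] turn [ 0.    0.02 -0.  ]
jawtop 221 [106.4 118.6 131.9] pad 113 [148.7 153.9 159.5]
```

{"op": "jog_arm", "data": {"targets": [[[0,0,-0.8],[0,0,0],0],[[0,0,-1.6],[0,0,0],0],[[0,0,-1.8],[0,0,0],0],[[0,0,-1.8],[0,0,0],0],[[0,0,-1.4],[0,0,0],0],[[0,0,-1.0],[0,0,0],0],[[0,0,-0.7],[0,0,0],0],[[0,0,-0.7],[0,0,0],0]]}}

```text
time: 16.77
tool_pos: [0.5075, -0.0583, 0.1319]
tool_rot: [0.001, 0.703, 0.711, -0.0]
contact_force: [-1.2, -1.9, 6.0]
gripper_width: 0.003
grasp_force: 2.6
```

```bash
python3 -c "
from h import *
go([.507,-.057,.11],0.7); meas()"
```

```text
t 16.77 tcp [ 0.5075 -0.0583  0.1319] F [-1.2 -1.9  6. ] w 0.003
shift [ 0.05 -0.02  0.88] turn [ 0.    0.01 -0.  ]
jawtop 223 [110.9 122.2 136.7] pad 108 [151.  155.  159.6]
```

{"op": "jog_arm", "data": {"targets": [[[0,0,0.1],[0,0,0],0],[[0,0,0.2],[0,0,0],0],[[0,0,0.3],[0,0,0],0],[[0,0,0.3],[0,0,0],0],[[0,0,0.3],[0,0,0],0]]}}

```text
time: 17.55
tool_pos: [0.5079, -0.0592, 0.1257]
tool_rot: [0.002, 0.703, 0.711, -0.001]
contact_force: [-1.3, -4.5, 8.8]
gripper_width: 0.006
grasp_force: 4.0
```

```bash
python3 -c "
from h import *
go([.507,-.057,.11],0.7); meas()
snap('top','top3',(140,190,240,260),7.5)"
```

```text
t 17.55 tcp [ 0.5079 -0.0592  0.1257] F [-1.3 -4.5  8.8] w 0.006
shift [ 0.09 -0.04  0.63] turn [ 0.01  0.03 -0.  ]
jawtop 219 [113.1 124.9 137.3] pad 107 [150.8 154.7 160.7]
```

View pics/top3.png

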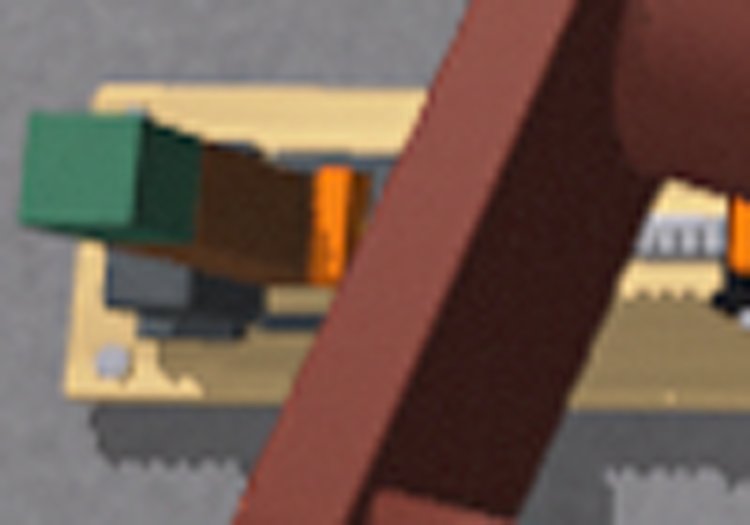

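The pad (crop 340,225) sits against the post, and the numbers put the squeeze at about 4.7 mm. It needs about 2.3 mm more.

{"op": "jog_arm", "data": {"targets": [[[0,0,0.08],[0,0,0],0],[[0,0,0.16],[0,0,0],0],[[0,0,0.24],[0,0,0],0],[[0,0,0.24],[0,0,0],0],[[0,0,0.24],[0,0,0],0]]}}

```text
time: 18.38
tool_pos: [0.5082, -0.0598, 0.1203]
tool_rot: [0.003, 0.703, 0.711, -0.001]
contact_force: [-1.4, -6.3, 10.9]
gripper_width: 0.001
grasp_force: 4.8
```

```bash
python3 -c "
from h import *
go([.507,-.057,.11],0.7); meas(8)
snap('scene','scene4',(310,90,430,220),4.6)"
```

```text
t 18.38 tcp [ 0.5082 -0.0598  0.1203] F [-1.4 -6.3 10.9] w 0.001
shift [ 0.12 -0.05  0.41] turn [ 0.02  0.04 -0.  ]
jawtop 579 [115.3 126.8 140. ] pad 253 [150.5 155.4 160.5]
```

View pics/scene4.png

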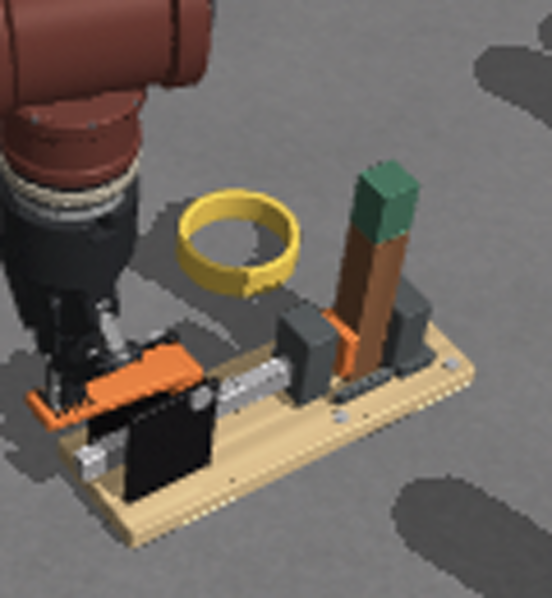

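The post is upright between the jaws, the pad is in contact (crop 343,345), and the fingers are on the lever (60,400). The squeeze is about 6.7 mm. I hold briefly to check it is steady.

{"op": "jog_arm", "data": {"targets": [[[0,0,0],[0,0,0],0],[[0,0,0],[0,0,0],0],[[0,0,0],[0,0,0],0],[[0,0,0],[0,0,0],0]]}}

```text
time: 19.32
tool_pos: [0.5083, -0.0598, 0.1203]
tool_rot: [0.003, 0.703, 0.711, -0.001]
contact_force: [-2.5, -5.6, 10.1]
gripper_width: -0.002
grasp_force: 4.8
```

```bash
python3 -c "
from h import *
meas(6); go([.507,-.057,.11],0.7); print(job_done())"
```

```text
jawtop 432 [115.3 127.  140.3] pad 193 [150.1 155.7 160.4]
t 19.62 tcp [ 0.5083 -0.0598  0.1203] F [-2.1 -5.   9.3] w 0.001
shift [ 0.12 -0.05  0.41] turn [ 0.02  0.04 -0.  ]
the job is handed in; nothing more can be done
None
```

The job is handed in at 19.6 s: the post stands upright, green end up, against the fixed jaw, and the trigger is still held with the pad squeezed in about 7 mm (estimated from camera depth); the tins and tape were not touched.

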